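# Open the bike light whose cap may be threaded either way

## Task

Take the yellow dust cover off the red bike light and nest it squarely over the identical spare cover, leaving the spare standing about where it is on the shelf. Then open the light's silver end cap for a battery change: it unlocks with about a fifth of a turn, but it may have a left-hand or a right-hand thread and nothing shows which, so try it both ways and find the one that gives. Lift the cap upright clear of the light, at least 50 mm above its seat, and finish still holding it there in the air; leave the other things on the shelf where they are.

Things in the scene. Friction and masses are not known exactly. Their poses are not given: they have to be found in the camera images.
- light: Red bike light in its black charging dock, fixed to the shelf. Origin: centre of the dock's underside, on the light's upright axis. Dock 84 x 84 x 20 mm; red barrel 54 mm across, then a red collar 72 mm across, its flat top 62 mm above the shelf. Neither its yaw nor the cap's tells the thread hand.
- light_seat (a point): Centre of the collar's top, 62 mm above the shelf: the seat of the cap and of the dust cover, round a hole 38 mm across. The hand of the thread inside changes from start to start; the loosening direction (clockwise or anticlockwise from above) cannot be seen or read, only felt.
- cap: Silver knurled round cap of the light, 44 mm across, 30 mm tall, about 60 g; origin: centre of its underside, z up. It starts locked on the seat, under the dust cover. Turned 65 degrees (1.13 rad) about z the loosening way it meets an end stop and there lifts straight out; the other way it is against a stop at once. It turns freely between the stops and does not rise.
- cap_bar (a point): Middle of the steel crossbar (31 x 8 x 6 mm) on the cap's stem, 17 mm below the cap's underside; the stem ends 20 mm below it. The bar holds the cap down unless the cap is within about 8 degrees of the open stop. Cap and stem have about 3 mm of sideways play.
- cover_a: Yellow rigid dust cover, starting mouth down over the cap, rim on the collar. 62 mm tall, about 70 g: hollow skirt 68 mm outside, 59 mm inside, open below, 34 mm deep; flat shoulder 38 mm above the rim; then a round crown to grip, 53 mm across, 24 mm tall, top edge bevelled 4 mm. Origin: centre of the rim, z up. Lift it 35 mm to clear the cap.
- cover_b: The spare dust cover, same yellow stepped shape and size as cover_a, standing rim down on the shelf. Origin: centre of its rim, z up. Nested, the upper skirt goes round this one's crown and its rim rests on this one's shoulder, 38 mm higher, with 3 mm of radial play.
- power_bank: Bystander: silver aluminium power bank lying flat, 68 x 135 x 16 mm, origin under its centre.
- marble: Bystander: blue glass marble paperweight with a flat foot, 60 mm in diameter, 55 mm tall, origin under its centre.
- earbud_case: Bystander: matte black earbud case, 50 x 62 x 24 mm, in a shallow beech tray 100 x 120 x 14 mm, origin under its centre.
- phone: Bystander: black phone lying flat, 72 x 150 x 9 mm, origin under its centre.
- key_bowl: Bystander: white ceramic key bowl, 110 mm in diameter, 40 mm tall, origin under its centre.
Things that resemble listed ones, but are neither listed nor needed, are in the scene too. What is shaped like the cover_a but pink or purple is not meant.

How it is judged (in metres and radians):
On the way, in this order (a step that is already met when the one before it is completed fails the run):
1. the dust cover is nested over the spare one and let go (horizontal distance between cover_a and cover_b below 0.007 m and z of cover_a in the frame of cover_b between 0.034 and 0.042 m and angle between each of cover_a, cover_b's own z axis and vertical below 0.12 rad and height (world z) of cover_b below 0.008 m and contact force between the fingers and cover_a below 0.1 N and linear speed of cover_a below 0.03 m/s), for 0.2 s.
2. the cap is out of the light, held by the fingers alone (height (world z) of cap above 0.112 m and contact force between the fingers and cap above 1 N and contact force between cap and light below 0.1 N and contact force between cap and cover_a below 0.1 N and angle between cap's own z axis and vertical below 0.4 rad), for 0.2 s.
At the end, for the whole second after the job is handed in: Fingers alone hold the cap (over 1 N), still, within 0.4 rad of upright, underside 50 mm or more above its seat (z > 112 mm). Cover_a, released, is nested on cover_b: axes within 7 mm, 34 to 42 mm higher, both upright within 0.12 rad, cover_b on the shelf within 50 mm of its start (all of step 1 and all of step 2 and linear speed of cap below 0.03 m/s and distance of cover_b from where it was at the start of the episode below 0.05 m); the arm keeps its last pose, push and grip.
It fails at once if a bystander (power bank, paperweight, earbud case, phone or key bowl) is moved by more than 25 mm (distance of any of power_bank, marble, earbud_case, phone, key_bowl from where it was at the start of the episode above 0.025 m).
It also fails if it takes over 53 s, if anything falls off the work surface, if the arm or the gripper's body presses on something with over 40 N, if the wrist force passes 120 N, or if a joint passes its speed limit or range.

## Robot

A 6-joint arm with a two-finger parallel gripper is mounted at the origin on the work surface. World frame = base frame: x ahead of the robot, y to its left, z up, the work surface at z = 0. Lengths are in mm, angles in degrees, forces in N, time in s.
With the tool pointing down it reaches from about 350 to 850 mm from the base axis. Payload 8.1 kg.
Tool frame: the origin (TCP) lies at the very end of the fingers, on their centre line; the grasp point (between the pads) lies r.tcp_to_grasp behind it (r.tcp_to_grasp is the distance from the TCP to the grasp point, in mm); z points along the fingers, y is the line along which they close (so a half turn about z gives the same grasp; the last joint's range is limited). The gripper opens to 85 mm and grips with 20 to 120 N. Pads are 22 mm wide; open, the fingers measure 114 mm over their backs; the gripper's body (76 mm by 85 mm) begins 54 mm behind the grasp point. The pads swing forward as they close: fully open they stand 13 mm farther back than shut.
Start: joints at [-76.054, 7.471, 85.268, -0, 87.261, -4.893], TCP at [193.765, -567.856, 231.292] pointing down, gripper open.
Joint ranges: [-169.43, 169.43], [-51.17, 129.36], [1.28, 143.12], [-76.62, 256.62], [0, 156.53], [-152.29, 152.29]. Speed limits (degrees/s): [136.94, 136.94, 159.86, 180, 180, 180].

## Interface

Orientations are given as [roll, pitch, yaw] about the fixed x, y, z axes, in that order (R = Rz(yaw) Ry(pitch) Rx(roll)).
In Python, from bench import sense, viewer, order, r gives the robot as it stands.
- The arm moves only by the tool carry_out, never from a script. Its argument "increments" is one flat list of numbers, 7 for each row, row after row: the shift along the tool's x, y, z as a fraction of full scale, then the turn, a rotation vector about the tool's x, y, z as a fraction of full scale, then the opening, from -1 (shut) to 1 (fully open). A call has exactly 10 rows; each row is the pose to reach, as a shift and turn from the pose commanded when the call began, along the tool's axes at that moment, turning the shorter way round; what a row does not reach only later rows make up. Full scale, the value 1, is 400 mm for a shift and 2 pi rad for a turn. A row lasts 1/8 s, in which the tool goes at most 62.5 mm and 10.7 degrees, less where a joint would pass 70% of its speed; a pose out of reach is approached as far as the arm can. A call with a number of a shift or a turn outside -1 to 1 is refused whole. A call with a gripper value outside its range is refused whole. The fingers move at their own pace and stop on an object; "force" is the grip in N (left out, the last holds). Time passes only in rows, so rows that repeat a pose let the fingers close, or fill a call up. It gives the time, the measured TCP pose, the force, the opening and the grip force at its end, in the units of the state.
- sense(): the state, without advancing time (a new reading comes with each control period).
- viewer.snapshot(name): name is "scene" or "top" or "wrist"; returns the picture (420x560x3 uint8, red, green, blue); there is no depth.
- viewer.get_calibration(name): a dict with "fx", "fy", "cx", "cy" (pixels), "k1" (the pictures are not rectified: a ray, as slopes to the right and down, at radius r is drawn at 1 + k1 r^2 times it, then the intrinsics apply), "R" (3x3) and "t" (3): a world point X has camera coordinates R X + t. Camera axes: x right, y down, z forward; pixel columns grow to the right and rows downward; lengths in mm; the calibration is good to about 2 mm. A picture is of the moment at which its call begins: read the wrist's pose just before it. get_calibration takes no time and is no camera call; for the wrist camera it gives the pose at the moment of the call.
- order.hand_in(): hands the job in; it is judged then, once.
The state is a dict: "time": time; "joint_pos": joint angles; "qd": joint speeds; "joint_efforts": joint torques, N m; "tool_pos": TCP position; "tcp_rot": TCP orientation; "ft_force": force on the tool from outside, world axes, zero at the start; "wrist_torque": the same for the moment, N m; "finger_gap": finger opening in mm; "grip_force": force on a finger pad.
Only numpy, scipy, OpenCV 4.12 (cv2) and the standard library are available. Lean on these libraries where they do the work, as an engineer would, in place of code of your own. Each camera call takes 0.05 s, during which the arm holds its last target. There are 200 camera calls.

## Working session

There is one attempt and no reset: what is moved stays moved. The work goes in short steps, Python scripts to look and compute and a tool call to move; the robot and the scene stay as the last step left them, time stands still between calls to the robot, and variables do not carry over. Pictures are saved under pics/ and viewed, at most 10 in all, crops included, and the job is handed in when it is done.

Besides the shell and the picture viewer there is one more tool, called after "Emit:" as a command line: name --argument value ..., lists and objects as JSON in quotes. carry_out: Moves the arm, as the interface text tells. Its arguments: {"type":"object","properties":{"increments":{"type":"array"},"force":{"type":"number"}},"required":["increments"]}

```bash
mkdir -p pics; ls
python3 - <<'E'
from bench import sense, viewer, r
import cv2,numpy as np
print(r.tcp_to_grasp); print(sense())
for n in("top","scene"):
    im=viewer.snapshot(n); cv2.imwrite(f"pics/{n}0.png",im[:,:,::-1]); c=viewer.get_calibration(n); print(n,c)
E
```

```text
pics
18.700000000000003
{'time': 0.0, 'joint_pos': array([-7.60558826e+01,  7.51581607e+00,  8.53305389e+01,  1.14975039e-03,
        8.72628994e+01, -4.89326641e+00]), 'qd': array([ 0.07033889, -0.04664463, -0.05536738, -0.11549717, -0.06543942,
       -0.08076238]), 'joint_efforts': array([ 2.07138852e-03, -5.69395959e+01, -5.00545979e+01, -1.63621885e-04,
        1.49147987e-02, -1.59228705e-05]), 'tool_pos': array([ 193.61868365, -567.30128914,  230.22499983]), 'tcp_rot': array([-1.79891242e+02, -1.04635180e-02,  1.88373179e+01]), 'ft_force': array([-0.15922805,  0.88820686, -0.58713209]), 'wrist_torque': array([-0.05991154, -0.03438624,  0.07932692]), 'grip_force': 0.0, 'finger_gap': 85.59314313401201}
top {'fx': 455.53891879669317, 'fy': 455.53891879669317, 'cx': 280.40144825571446, 'cy': 219.99119369019843, 'k1': -0.14928082291389486, 'R': array([[-0.02870222, -0.99958404, -0.00281556],
       [-0.9982625 ,  0.02880905, -0.05140067],
       [ 0.0514604 ,  0.00133535, -0.99867414]]), 't': array([ -69.84944504,  554.46854524, 1045.98542889])}
scene {'fx': 497.2282290523683, 'fy': 497.2282290523683, 'cx': 275.91721066757805, 'cy': 212.22040476209133, 'k1': -0.1327707280601987, 'R': array([[-0.89530617,  0.44535326,  0.00934553],
       [ 0.34735422,  0.71112312, -0.61126831],
       [-0.27887615, -0.54402608, -0.79136825]]), 't': array([ 544.44304298, -103.42517488, 1272.67977921])}
```

View pics/top0.png

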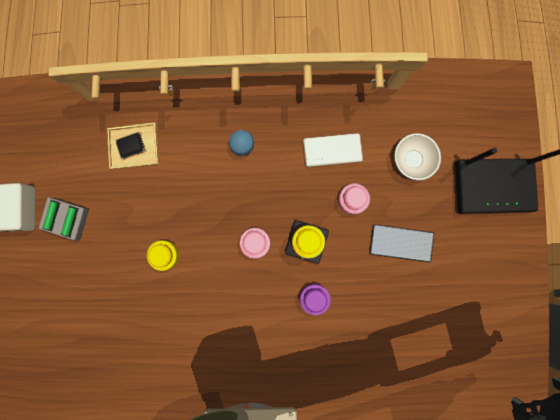

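View pics/scene0.png

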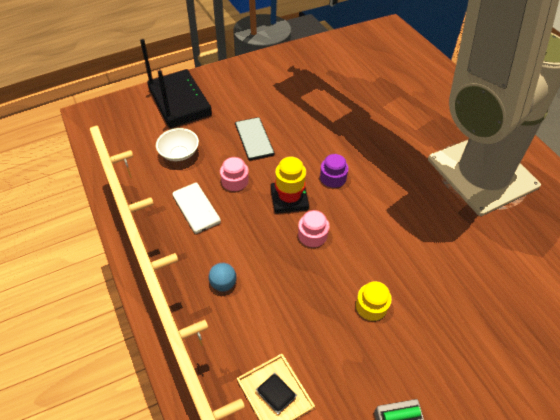

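The top picture shows cover_a on the dock at (308,242) and the spare at (161,256). Pink lookalikes stand at (255,243) and (354,198), with a purple one at (315,299). The scene picture agrees: a yellow cover on the red light at (290,175), and the spare at (374,300).

```bash
cat > h.py <<'E'
import numpy as np,cv2
from scipy.optimize import least_squares
from scipy.spatial.transform import Rotation as Ro
from bench import sense, viewer, r
def proj(c,X):
    p=np.atleast_2d(X)@c["R"].T+c["t"]; s=p[:,:2]/p[:,2:]; s=s*(1+c["k1"]*(s**2).sum(1,keepdims=True))
    return s*[c["fx"],c["fy"]]+[c["cx"],c["cy"]]
a=np.linspace(0,2*np.pi,60,endpoint=False); ring=lambda x,y,z,rad:np.c_[x+rad*np.cos(a),y+rad*np.sin(a),0*a+z]
SK=[(34,0),(34,38)]; CR=[(26.5,38),(26.5,58),(22.5,62)]
def rend(c,x,y,z,parts):
    S=8; m=np.zeros((420*4,560*4),np.uint8)
    for part in parts:
        P=np.vstack([proj(c,ring(x,y,z+h,R)) for R,h in part])
        cv2.fillConvexPoly(m,cv2.convexHull(np.round((P+.5)*4).astype(np.int32)),1)
    return m
def cen(m,f=1): M=cv2.moments(m,True); return np.array([M["m10"]/M["m00"],M["m01"]/M["m00"]])/f, M["m00"]/f/f
def yellow(im):
    hsv=cv2.cvtColor(im,cv2.COLOR_RGB2HSV); return cv2.inRange(hsv,(24,170,70),(34,255,255))//255
def blob(m,uv,w=32):
    n,l,s,cc=cv2.connectedComponentsWithStats(m); i=min((k for k in range(1,n) if s[k,4]>80),key=lambda k:np.hypot(*(cc[k]-uv)))
    return (l==i).astype(np.uint8)
def fit(cams,masks,z,x0,parts=(SK,CR)):
    obs=[cen(m) for m in masks]
    f=lambda p:np.hstack([cen(rend(c,*p,z,parts),4)[0]-.375-o[0] for c,o in zip(cams,obs)])
    s=least_squares(f,x0,diff_step=0.01); ar=[(round(cen(rend(c,*s.x,z,parts),4)[1]),round(o[1])) for c,o in zip(cams,obs)]
    return s.x.round(1),f(s.x).round(2),ar
def move(xyz,yaw):  # fractions to absolute target from the present pose, tool down
    s=sense(); R=Ro.from_euler("xyz",s["tcp_rot"],degrees=True); R2=Ro.from_euler("xyz",[180,0,yaw],degrees=True)
    return (R.inv().apply(np.array(xyz)-s["tool_pos"])/400).round(4),((R.inv()*R2).as_rotvec()/2/np.pi).round(4)
E
python3 - <<'E'
from h import *
cs=[viewer.get_calibration(n) for n in("top","scene")]; ys=[yellow(cv2.imread(f"pics/{n}0.png")[:,:,::-1].copy()) for n in("top","scene")]
for nm,uv,z,x0 in(("A",((308,242),(290,175)),62,(500,-80)),("B",((161,256),(374,300)),0,(500,250))):
    ms=[blob(y,u) for y,u in zip(ys,uv)]
    print(nm,fit(cs,ms,z,x0)); print([fit([c],[m],z,x0) for c,m in zip(cs,ms)])
E
```

```text
A (array([ 497.8, -150.1]), array([ 2.88,  1.45, -0.23,  4.56]), [(818, 839), (912, 498)])
[(array([ 501.1, -144. ]), array([ 0.  , -0.01]), [(814, 839)]), (array([ 490.8, -162.6]), array([-0., -0.]), [(903, 498)])]
B (array([474.3, 186.4]), array([ 2.45,  1.8 , -0.49,  2.99]), [(787, 758), (1095, 730)])
[(array([478.5, 192.1]), array([0.01, 0.01]), [(789, 758)]), (array([469.4, 181. ]), array([-0.,  0.]), [(1086, 730)])]
```

Run:
```python
from h import *
im=cv2.imread("pics/scene0.png"); h=cv2.cvtColor(im,cv2.COLOR_BGR2HSV)
for v in range(152,200,4): print(v,h[v,290],h[v,279])
for v in range(282,322,4): print(v,h[v,374],h[v,362])
```

```text
152 [ 11 189 179] [ 10 191 184]
156 [ 20 214 225] [ 11 197 177]
160 [ 30 255 255] [ 12 197 177]
164 [ 30 255 255] [ 24 231 247]
168 [ 30 255 255] [ 28 255 251]
172 [ 28 255 253] [ 24 253 205]
176 [ 22 239 146] [ 30 255 255]
180 [ 27 255 238] [ 22 242 154]
184 [ 22 243 149] [ 22 240 151]
188 [ 22 239 148] [ 19 252 156]
192 [ 20 236 148] [  2 238 118]
196 [  1 231 119] [  1 222  86]
282 [ 29 255 255] [ 11 189 181]
286 [ 30 255 255] [ 22 218 230]
290 [ 30 255 255] [ 30 255 255]
294 [ 30 255 255] [ 24 245 208]
298 [ 30 250 255] [ 24 241 203]
302 [ 28 255 254] [ 27 255 243]
306 [ 22 245 146] [ 29 252 251]
310 [ 29 255 254] [ 22 236 149]
314 [ 21 241 148] [ 22 241 149]
318 [ 22 250 147] [ 10 181  97]
```

```bash
sed -i 's/(24,170,70),(34,255,255)/(17,185,110),(34,255,255)/' h.py
python3 - <<'E'
from h import *
cs=[viewer.get_calibration(n) for n in("top","scene")]; ys=[yellow(cv2.imread(f"pics/{n}0.png")[:,:,::-1].copy()) for n in("top","scene")]
for nm,uv,z,x0 in(("A",((308,242),(290,175)),62,(500,-140)),("B",((161,256),(374,300)),0,(480,190))):
    ms=[blob(y,u) for y,u in zip(ys,uv)]
    print(nm,fit(cs,ms,z,x0)); print([fit([c],[m],z,x0) for c,m in zip(cs,ms)])
    x=fit(cs,ms,z,x0)[0]
    yw=round(float(np.degrees(np.arctan2(x[1],x[0]))+90)); print(yw, move((x[0],x[1],160),yw))
E
```

```text
A (array([ 500.3, -144.9]), array([0.7 , 0.24, 0.15, 1.05]), [(816, 846), (920, 919)])
[(array([ 500.8, -143.4]), array([0.  , 0.01]), [(815, 846)]), (array([ 499.1, -147.9]), array([0., 0.]), [(915, 919)])]
74 (array([ 1.0666, -0.7517,  0.1772]), array([-2.000e-04, -1.000e-04, -1.532e-01]))
B (array([477.8, 189.3]), array([0.8 , 0.21, 0.12, 0.75]), [(788, 816), (1098, 1119)])
[(array([478.3, 191.3]), array([ 0.  , -0.01]), [(786, 816)]), (array([477.1, 187.7]), array([-0.  ,  0.01]), [(1096, 1119)])]
112 (array([ 1.2832, -1.5606,  0.1786]), array([-2.000e-04, -2.000e-04, -2.588e-01]))
```

Emit:
carry_out --increments '[0.11,-0.08,-0.01,0,0,-0.022,1,0.22,-0.16,-0.02,0,0,-0.044,1,0.33,-0.24,-0.03,0,0,-0.066,1,0.44,-0.32,-0.04,0,0,-0.088,1,0.55,-0.4,-0.05,0,0,-0.11,1,0.66,-0.48,-0.05,0,0,-0.132,1,0.77,-0.56,-0.05,0,0,-0.154,1,0.88,-0.64,-0.05,0,0,-0.176,1,0.99,-0.72,-0.05,0,0,-0.198,1,0.99,-0.72,-0.05,0,0,-0.198,1]'

```text
time: 1.35
tool_pos: [476.8, -164.1, 250.8]
tcp_rot: [-180.0, -0.1, 90.5]
ft_force: [-1.6, -0.2, -0.0]
finger_gap: 85.6
grip_force: 0.0
```

Run:
```python
from h import *
s=sense(); print(s["time"],s["tool_pos"],s["tcp_rot"],s["joint_pos"],s["qd"].round(1))
c=viewer.get_calibration("wrist"); im=viewer.snapshot("wrist"); cv2.imwrite("pics/w1.png",im[:,:,::-1])
C=-c["R"].T@c["t"]; print(C-s["tool_pos"],c)
print(proj(c,[[500,-145,62],[500,-145,124]]), move((478,189,250),90),move((500,-145,250),90))
```

```text
1.35 [ 476.84607306 -164.08195406  250.79061939] [-1.79978248e+02 -7.20222785e-02  9.05059317e+01] [-2.48560622e+01 -7.89045894e+00  9.85654606e+01  5.57669065e-02
  8.93755038e+01 -2.53626399e+01] [-4.  -0.6  0.7 -1.8  0.3  0.8]
[ -0.99068691  79.942182   142.79959927] {'fx': 296.1377895175543, 'fy': 296.1377895175543, 'cx': 285.7688809115148, 'cy': 211.51611946559942, 'k1': -0.041158816504530744, 'R': array([[ 9.99967444e-01,  8.06011341e-03,  3.80579206e-04],
       [ 7.55673552e-03, -9.51969772e-01,  3.06098756e-01],
       [ 2.82949059e-03, -3.06085915e-01, -9.51999688e-01]]), 't': array([-475.31151051, -204.17190918,  347.59733812])}
[[306.58714432 173.13091787]
 [311.0820481  185.28827431]] (array([0.887 , 0.0098, 0.0022]), array([-0.0002, -0.0001,  0.0008])) (array([0.0517, 0.0604, 0.0018]), array([-0.0002, -0.0001,  0.0008]))
```

View pics/w1.png

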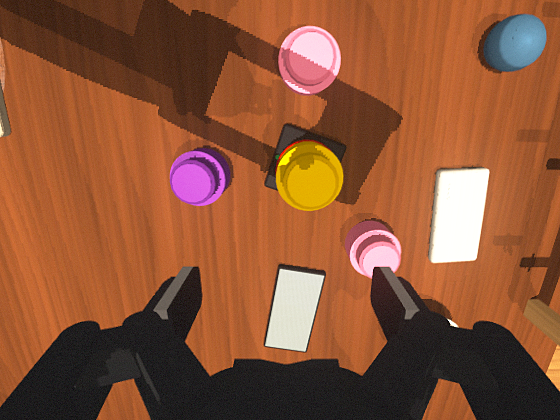

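The wrist picture shows cover_a at (310,176), partly in shadow. Pink is at (310,60) and (375,252), purple at (196,178). Next I'll look at the spare with the wrist camera.

Emit:
carry_out --increments '[0.11,0,0,0,0,0,1,0.22,0,0,0,0,0,1,0.33,0,0,0,0,0,1,0.44,0,0,0,0,0,1,0.55,0,0,0,0,0,1,0.66,0,0,0,0,0,1,0.74,0,0,0,0,0,1,0.74,0,0,0,0,0,1,0.74,0,0,0,0,0,1,0.74,0,0,0,0,0,1]'

```text
time: 2.65
tool_pos: [475.1, 127.2, 251.2]
tcp_rot: [-180.0, 0.0, 90.0]
ft_force: [0.2, 1.3, 0.9]
finger_gap: 85.3
grip_force: 0.0
```

```bash
cat >> h.py <<'E'
def wfit(name,z,x0,n=3,parts=(SK,CR),save=None):
    out=[]
    c=viewer.get_calibration("wrist"); im=viewer.snapshot("wrist"); cv2.imwrite(f"pics/{name}.png",im[:,:,::-1])
    return ofit(c,im,z,x0,parts)
def ofit(c,im,z,x0,parts=(SK,CR)):
    hsv=cv2.cvtColor(im,cv2.COLOR_RGB2HSV); m=cv2.inRange(hsv,(19,200,70),(34,255,255))//255
    m=blob(m,proj(c,[*x0,z+40])[0]); return fit([c],[m],z,x0,parts)
E
python3 - <<'E'
from h import *
s=sense(); print(s["time"],s["tool_pos"],s["tcp_rot"],s["qd"].round(1))
print("B",wfit("w2",0,(478,189)))
R=np.array([[9.99967444e-01,8.06011341e-03,3.80579206e-04],[7.55673552e-03,-9.51969772e-01,3.06098756e-01],[2.82949059e-03,-3.06085915e-01,-9.51999688e-01]])
c=dict(viewer.get_calibration("wrist"),R=R,t=np.array([-475.31151051,-204.17190918,347.59733812]))
print("A",ofit(c,cv2.imread("pics/w1.png")[:,:,::-1].copy(),62,(500,-145)))
E
```

```text
2.65 [475.08721408 127.18780024 251.24117238] [-1.79995459e+02  2.35756739e-02  8.99968574e+01] [ 0.1  0.1 -0.2  0.2 -0.1  0.1]
B (array([477.6, 191.5]), array([-0.01,  0.  ]), [(2779, 2811)])
A (array([ 500. , -143.4]), array([-0.01,  0.01]), [(3711, 3654)])
```

Emit:
carry_out --increments '[-0.1,0.01,0,0,0,0,1,-0.22,0.02,0,0,0,0,1,-0.34,0.03,0,0,0,0,1,-0.46,0.042,0.02,0,0,0,1,-0.57,0.053,0.06,0,0,0,1,-0.65,0.06,0.12,0,0,0,1,-0.678,0.062,0.18,0,0,0,1,-0.678,0.062,0.24,0,0,0,1,-0.678,0.062,0.25,0,0,0,1,-0.678,0.062,0.25,0,0,0,1]'

```text
time: 3.95
tool_pos: [500.3, -142.9, 151.8]
tcp_rot: [180.0, 0.0, 90.1]
ft_force: [0.8, -0.3, 1.0]
finger_gap: 85.5
grip_force: 0.0
```

Run:
```python
from h import *
s=sense(); print(s["time"],s["tool_pos"],s["tcp_rot"],s["qd"].round(1),s["ft_force"])
print(move((500,-144,100),90))
```

```text
3.95 [ 500.27010373 -142.87860176  151.76511241] [1.79993741e+02 4.43371900e-03 9.00899750e+01] [ 0.4 -0.6 -1.   0.   0.1  0.1] [ 0.83464858 -0.33826938  0.98725249]
(array([-0.0028, -0.0007,  0.1294]), array([0.    , 0.    , 0.0002]))
```

Descend to TCP z of about 101 and close.

Emit:
carry_out --increments '[-0.002,0,0.04,0,0,0,1,-0.002,0,0.08,0,0,0,1,-0.002,0,0.11,0,0,0,1,-0.002,0,0.126,0,0,0,1,-0.002,0,0.126,0,0,0,0.3,-0.002,0,0.126,0,0,0,-0.2,-0.002,0,0.126,0,0,0,-1,-0.002,0,0.126,0,0,0,-1,-0.002,0,0.126,0,0,0,-1,-0.002,0,0.126,0,0,0,-1]' --force 40

```text
time: 5.2
tool_pos: [501.0, -143.6, 101.7]
tcp_rot: [179.9, 0.0, 90.1]
ft_force: [0.6, -0.1, 4.9]
finger_gap: 51.3
grip_force: 42.2
```

Emit:
carry_out --increments '[0,0,-0.02,0,0,0,-1,0,0,-0.05,0,0,0,-1,0,0,-0.08,0,0,0,-1,0,0,-0.12,0,0,0,-1,0,0,-0.16,0,0,0,-1,0.08,0,-0.18,0,0,0,-1,0.18,0,-0.18,0,0,0,-1,0.29,0,-0.18,0,0,0,-1,0.38,0,-0.18,0,0,0,-1,0.42,0,-0.18,0,0,0,-1]'

```text
time: 6.45
tool_pos: [500.1, 26.2, 173.8]
tcp_rot: [179.9, -0.0, 90.2]
ft_force: [-0.3, -1.6, -0.1]
finger_gap: 51.4
grip_force: 41.9
```

Run:
```python
from h import *
s=sense(); print(s["time"],s["tool_pos"],s["tcp_rot"],s["qd"].round(1),s["ft_force"],s["finger_gap"])
c=viewer.get_calibration("wrist"); cv2.imwrite("pics/w3.png",viewer.snapshot("wrist")[:,:,::-1]); cc=viewer.get_calibration("scene"); im=viewer.snapshot("scene")
cv2.imwrite("pics/s3.png",np.hstack([cv2.imread("pics/w3.png"),im[:,:,::-1]])[:, :, :]);
w=cv2.resize(np.hstack([cv2.imread("pics/w3.png"),im[:,:,::-1]]),(800,300)); cv2.imwrite("pics/c3.png",w)
print(move((478,190.8,200),90))
```

```text
6.45 [500.09854538  26.24188288 173.82802127] [ 1.79948220e+02 -6.36004030e-03  9.02222697e+01] [13.   1.1 -0.8 -0.9 -0.4 13.5] [-0.29993477 -1.55083515 -0.05649565] 51.43505441632136
(array([ 0.413 , -0.0536, -0.0662]), array([ 0.0001, -0.    ,  0.0007]))
```

View pics/c3.png

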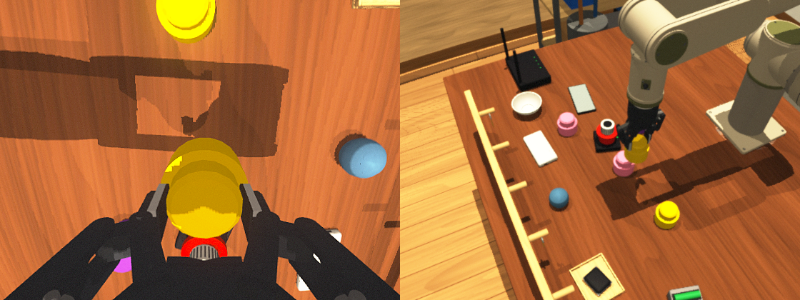

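The cover is held upright; the bare cap on the light and the free spare are both in view. Carry it over the spare.

Emit:
carry_out --increments '[0.1,-0.013,0,0,0,0,-1,0.2,-0.026,0,0,0,0,-1,0.3,-0.039,0,0,0,0,-1,0.37,-0.048,0,0,0,0,-1,0.405,-0.054,0.02,0,0,0,-1,0.414,-0.055,0.06,0,0,0,-1,0.414,-0.055,0.1,0,0,0,-1,0.414,-0.055,0.125,0,0,0,-1,0.414,-0.055,0.13,0,0,0,-1,0.414,-0.055,0.13,0,0,0,-1]'

```text
time: 7.8
tool_pos: [477.8, 189.9, 121.0]
tcp_rot: [180.0, 0.0, 90.1]
ft_force: [0.1, 0.1, -0.1]
finger_gap: 51.0
grip_force: 41.9
```

Run:
```python
from h import *
s=sense(); print(s["time"],s["tool_pos"],s["tcp_rot"],s["qd"].round(1),s["ft_force"],s["finger_gap"])
print(move((477.7,191.2,78),90))
ims=[viewer.snapshot(n)[:,:,::-1] for n in("scene","wrist")]; cs=viewer.get_calibration("scene")
u,v=proj(cs,[478,191,60])[0].astype(int); a=cv2.resize(ims[0][v-60:v+60,u-60:u+60],(400,400)); b=cv2.resize(ims[1][100:400,130:430],(400,400))
cv2.imwrite("pics/c4.png",np.hstack([a,b]))
```

```text
7.8 [477.82989185 189.87125043 120.98751547] [1.79993962e+02 5.21378485e-04 9.00891006e+01] [ 0.2 -0.5 -0.6  0.1  0.1  0.1] [ 0.1011548   0.07619227 -0.06660276] 50.96420214646147
(array([ 0.0033, -0.0003,  0.1075]), array([0.    , 0.    , 0.0002]))
```

View pics/c4.png

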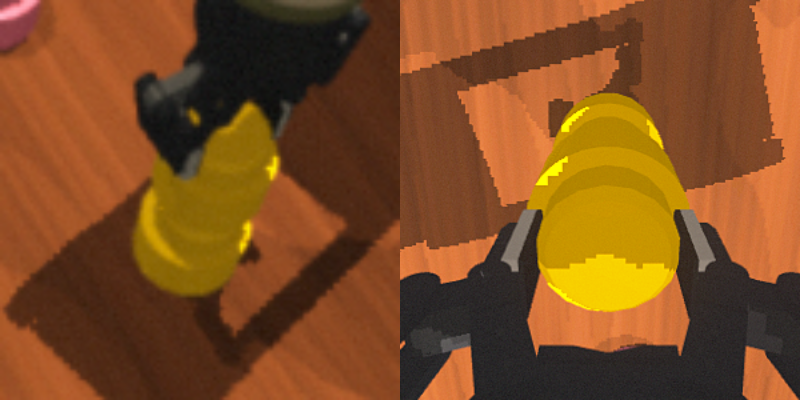

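Both covers look coaxial, with the held one upright above the spare. Lower it.

Emit:
carry_out --increments '[0.003,0,0.01,0,0,0,-1,0.003,0,0.025,0,0,0,-1,0.003,0,0.04,0,0,0,-1,0.003,0,0.055,0,0,0,-1,0.003,0,0.07,0,0,0,-1,0.003,0,0.085,0,0,0,-1,0.003,0,0.095,0,0,0,-1,0.003,0,0.102,0,0,0,-1,0.003,0,0.105,0,0,0,-1,0.003,0,0.105,0,0,0,-1]'

```text
time: 9.15
tool_pos: [477.7, 191.4, 78.9]
tcp_rot: [180.0, -0.0, 90.1]
ft_force: [0.7, 0.0, -1.0]
finger_gap: 51.3
grip_force: 41.9
```

Emit:
carry_out --increments '[0,0,0.003,0,0,0,-1,0,0,0.003,0,0,0,-1,0,0,0.003,0,0,0,0.6,0,0,0.003,0,0,0,1,0,0,0.003,0,0,0,1,0,0,0.003,0,0,0,1,0,0,-0.04,0,0,0,1,0,0,-0.09,0,0,0,1,0,0,-0.15,0,0,0,1,-0.1,0,-0.2,0,0,0,1]'

```text
time: 10.4
tool_pos: [478.3, 152.7, 161.5]
tcp_rot: [179.9, -0.1, 90.3]
ft_force: [0.5, 0.1, 0.4]
finger_gap: 85.2
grip_force: 0.0
```

Run:
```python
from h import *
s=sense(); print(s["time"],s["tool_pos"],s["tcp_rot"],s["qd"].round(1),s["ft_force"],s["finger_gap"])
c=viewer.get_calibration("wrist"); w=viewer.snapshot("wrist"); sc=viewer.snapshot("scene"); cs=viewer.get_calibration("scene"); ct=viewer.get_calibration("top"); t=viewer.snapshot("top")
u,v=proj(cs,[478,191,50])[0].astype(int); a=cv2.resize(sc[v-50:v+50,u-50:u+50],(400,400)); b=cv2.resize(w,(400,300)); b=np.vstack([b,np.zeros((100,400,3),np.uint8)])
cv2.imwrite("pics/c5.png",np.hstack([a,b])[:,:,::-1])
print(ofit(c,w,38,(478,191),(SK,CR,[(34,-38),(34,0)])))
print(move((500,-144.5,160),90))
```

```text
10.4 [478.32493534 152.68070315 161.53271845] [ 1.79862334e+02 -6.42389578e-02  9.02957745e+01] [-37.6 -26.    8.   -1.1  18.6 -36.9] [0.49004466 0.10502925 0.44435234] 85.23936312709894
(array([477.4, 188.6]), array([ 0.01, -0.  ]), [(6049, 6472)])
(array([-0.7377,  0.0519,  0.0042]), array([ 0.0007, -0.0001,  0.    ]))
```

View pics/c5.png

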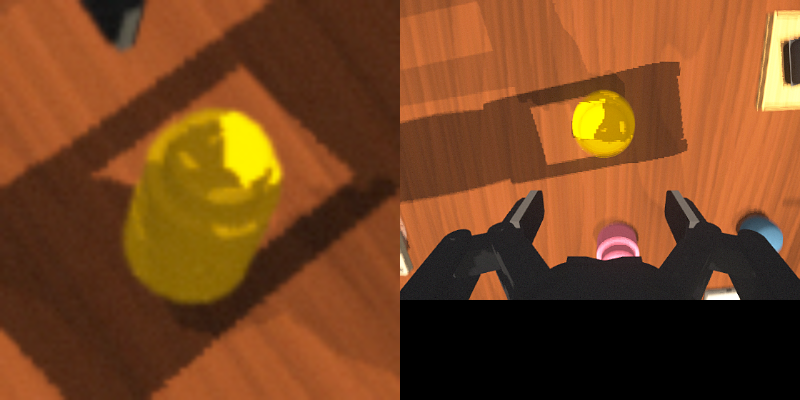

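The cover sits squarely nested: one straight stack at (600,125) in the wrist half. Next I'll measure the cap.

Emit:
carry_out --increments '[-0.1,0.006,-0.03,0,0,0,1,-0.22,0.014,-0.06,0,0,0,1,-0.34,0.022,-0.1,0,0,0,1,-0.46,0.03,-0.1,0,0,0,1,-0.58,0.038,-0.1,0,0,0,1,-0.7,0.046,-0.1,0,0,0,1,-0.8,0.053,-0.1,0,0,0,1,-0.87,0.055,-0.1,0,0,0,1,-0.87,0.055,-0.1,0,0,0,1,-0.87,0.055,-0.1,0,0,0,1]'

```text
time: 11.8
tool_pos: [500.5, -195.6, 198.7]
tcp_rot: [-180.0, -0.0, 90.1]
ft_force: [0.6, 0.1, 0.5]
finger_gap: 85.4
grip_force: 0.0
```

Run:
```python
from h import *
s=sense(); print(s["time"],s["tool_pos"],s["tcp_rot"],s["qd"].round(1),s["ft_force"])
c=viewer.get_calibration("wrist"); w=viewer.snapshot("wrist"); cv2.imwrite("pics/w6.png",w[:,:,::-1]); np.savez("w6.npz",w=w,**{k:np.array(v) for k,v in c.items()})
d=w[:,:,::-1].copy()
x,y=500,-144
for R,z in((36,62),(22,62),(22,92)): cv2.polylines(d,[np.round(proj(c,ring(x,y,z,R))).astype(np.int32)],True,(0,255,0) if R==22 else (255,255,0),1)
u,v=proj(c,[x,y,75])[0].astype(int); print(u,v); cv2.imwrite("pics/c6.png",cv2.resize(d[max(v-75,0):v+75,u-75:u+75],None,fx=4,fy=4,interpolation=cv2.INTER_NEAREST))
```

```text
11.8 [ 500.45539047 -195.63982402  198.74300858] [-1.79978299e+02 -4.99684829e-02  9.01250321e+01] [ 0.8 -0.5  0.3 -0.  -0.2 -0.1] [0.61952318 0.05522975 0.46481594]
285 149
```

View pics/c6.png

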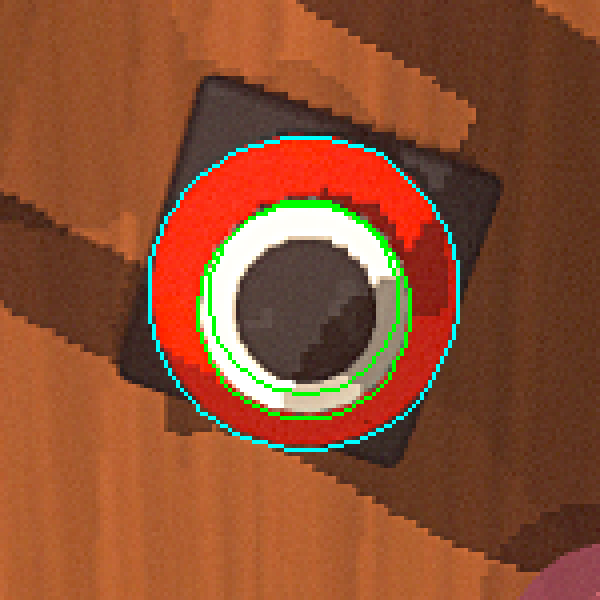

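The collar overlay matches the light at (500,-144) within about 1 mm, and the cap sits at about (500,-143). Descend and grip the cap.

Emit:
carry_out --increments '[0.06,-0.001,0.05,0,0,0,1,0.12,-0.001,0.13,0,0,0,1,0.13,-0.001,0.22,0,0,0,1,0.13,-0.001,0.3,0,0,0,1,0.13,-0.001,0.332,0,0,0,1,0.13,-0.001,0.335,0,0,0,0.3,0.13,-0.001,0.335,0,0,0,-1,0.13,-0.001,0.335,0,0,0,-1,0.13,-0.001,0.335,0,0,0,-1,0.13,-0.001,0.335,0,0,0,-1]' --force 40

```text
time: 13.1
tool_pos: [501.3, -145.1, 66.8]
tcp_rot: [179.8, 0.1, 90.1]
ft_force: [-1.1, 1.9, 7.0]
finger_gap: 42.6
grip_force: 41.0
```

```bash
python3 -c "
from bench import sense
s=sense();print(s['tool_pos'],s['tcp_rot'],s['joint_pos'],s['ft_force'],s['wrist_torque'],s['finger_gap'])"
```

```text
[ 501.29386025 -145.09843458   66.78718942] [1.79828024e+02 5.86162736e-02 9.01098876e+01] [-2.17800705e+01  3.59415829e+00  1.07296914e+02  1.04241461e-02
  6.89274973e+01 -2.18937787e+01] [-1.06619104  1.89594057  7.03051806] [ 0.15214301  0.08672059 -0.02348481] 42.55709861907273
```

Emit:
carry_out --increments '[0.002,0,-0.002,0,0,0,-1,0.002,0,-0.002,0,0,0.006,-1,0.002,0,-0.002,0,0,0.012,-1,0.002,0,-0.002,0,0,0.018,-1,0.002,0,-0.002,0,0,0.024,-1,0.002,0,-0.002,0,0,0.03,-1,0.002,0,-0.002,0,0,0.036,-1,0.002,0,-0.002,0,0,0.042,-1,0.002,0,-0.002,0,0,0.048,-1,0.002,0,-0.002,0,0,0.048,-1]'

```text
time: 14.35
tool_pos: [500.7, -144.1, 66.8]
tcp_rot: [179.9, 0.0, 72.8]
ft_force: [-1.3, -0.1, 5.8]
finger_gap: 42.7
grip_force: 41.0
```

```bash
python3 -c "
from bench import sense
s=sense();print(s['tool_pos'],s['tcp_rot'],s['joint_pos'],s['ft_force'],s['wrist_torque'],s['finger_gap'],s['joint_efforts'])"
```

```text
[ 500.67995887 -144.10674458   66.78906619] [1.79895225e+02 7.77956776e-03 7.27945996e+01] [-2.16969434e+01  3.53710906e+00  1.07356250e+02  4.81413436e-04
  6.90015785e+01 -4.49172227e+00] [-1.27224165 -0.05852759  5.79293509] [ 0.02821401  0.0117066  -0.15121439] 42.73658078331015 [ 7.87421479e-02 -4.56845105e+01 -4.26371169e+01 -2.91291671e-02
 -7.25912838e-02  2.30609262e-01]
```

Emit:
carry_out --increments '[0,0,-0.002,0,0,-0.01,-1,0,0,-0.002,0,0,-0.02,-1,0,0,-0.002,0,0,-0.03,-1,0,0,-0.002,0,0,-0.04,-1,0,0,-0.002,0,0,-0.05,-1,0,0,-0.002,0,0,-0.06,-1,0,0,-0.002,0,0,-0.07,-1,0,0,-0.002,0,0,-0.08,-1,0,0,-0.002,0,0,-0.09,-1,0,0,-0.002,0,0,-0.09,-1]'

```text
time: 15.6
tool_pos: [499.4, -142.1, 66.8]
tcp_rot: [-180.0, -0.2, 105.2]
ft_force: [-3.9, 8.6, 7.4]
finger_gap: 42.9
grip_force: 41.4
```

```bash
python3 -c "
from bench import sense
s=sense();print(s['tool_pos'],s['tcp_rot'],s['joint_pos'],s['ft_force'],s['wrist_torque'],s['finger_gap'],s['joint_efforts'])"
```

```text
[ 499.3557332  -142.10831934   66.75682151] [-179.97471663   -0.20261638  105.22085008] [-21.64872699   3.48646212 107.41313954   0.15712298  69.24226578
 -36.9254908 ] [-3.86172793  8.62116908  7.44047133] [ 1.51140533  0.79962631 -0.88325638] 42.94065897359564 [ -2.96466775 -46.03170276 -45.50504208  -2.53217921  -2.53318593
  -1.4280216 ]
```

Anticlockwise meets a firm stop (about 0.9 N·m) and clockwise gave freely, so clockwise is the loosening way. Turn to the open stop.

Emit:
carry_out --increments '[0,0,-0.003,0,0,0.02,-1,0,0,-0.004,0,0,0.045,-1,0,0,-0.004,0,0,0.07,-1,0,0,-0.004,0,0,0.095,-1,0,0,-0.004,0,0,0.12,-1,0,0,-0.004,0,0,0.145,-1,0,0,-0.004,0,0,0.17,-1,0,0,-0.004,0,0,0.185,-1,0,0,-0.004,0,0,0.2,-1,0,0,-0.004,0,0,0.2,-1]'

```text
time: 16.85
tool_pos: [501.6, -144.2, 68.7]
tcp_rot: [179.8, -0.2, 33.2]
ft_force: [8.2, -1.2, -5.1]
finger_gap: 42.4
grip_force: 41.4
```

```bash
python3 -c "
from bench import sense
s=sense();print(s['tool_pos'],s['tcp_rot'],s['joint_pos'],s['ft_force'],s['wrist_torque'],s['finger_gap'],s['joint_efforts'])"
```

```text
[ 501.61358391 -144.17343784   68.65071129] [ 1.79832171e+02 -1.60532429e-01  3.31515127e+01] [-2.16896902e+01  3.40925736e+00  1.07274884e+02  3.70411586e-02
  6.90862108e+01  3.51458793e+01] [ 8.23959833 -1.18052623 -5.1151304 ] [-0.20546246 -1.55260803  0.14803531] 42.42662581453134 [ -0.53672768 -48.89370561 -42.7915585   -0.57614867   2.94198833
   0.94098665]
```

Emit:
carry_out --increments '[0,0,0,0,0,0.006,-1,0,0,0,0,0,0.012,-1,0,0,0,0,0,0.018,-1,0,0,0,0,0,0.024,-1,0,0,0,0,0,0.03,-1,0,0,0,0,0,0.03,-1,0,0,0,0,0,0.03,-1,0,0,0,0,0,0.03,-1,0,0,0,0,0,0.03,-1,0,0,0,0,0,0.03,-1]'

```text
time: 18.1
tool_pos: [501.9, -144.3, 69.0]
tcp_rot: [179.8, -0.2, 22.5]
ft_force: [6.8, -1.3, -3.4]
finger_gap: 42.7
grip_force: 41.6
```

```bash
python3 -c "
from bench import sense
s=sense();print(s['tool_pos'],s['tcp_rot'],s['joint_pos'],s['ft_force'],s['wrist_torque'],s['finger_gap'],s['joint_efforts'])"
```

```text
[ 501.88342975 -144.26171013   68.96389136] [179.82441227  -0.19794222  22.51302558] [-2.16719060e+01  3.39707919e+00  1.07251530e+02  1.28970714e-02
  6.90870680e+01  4.58107960e+01] [ 6.81393313 -1.26638904 -3.36344397] [-0.31156283 -1.47933266  1.01570798] 42.720201813560436 [ -1.40671078 -48.05270433 -41.9885838   -0.16860458   2.98310526
   1.02523975]
```

The torque is now +1.0 N·m, so the cap is at the open stop. Lift.

Emit:
carry_out --increments '[0,0,-0.004,0,0,0,-1,0,0,-0.008,0,0,0,-1,0,0,-0.012,0,0,0,-1,0,0,-0.016,0,0,0,-1,0,0,-0.02,0,0,0,-1,0,0,-0.025,0,0,0,-1,0,0,-0.03,0,0,0,-1,0,0,-0.035,0,0,0,-1,0,0,-0.04,0,0,0,-1,0,0,-0.04,0,0,0,-1]'

```text
time: 19.35
tool_pos: [500.0, -143.9, 84.4]
tcp_rot: [180.0, -0.0, 22.4]
ft_force: [-0.1, -0.1, -0.0]
finger_gap: 42.7
grip_force: 46.5
```

Run:
```python
from h import *
s=sense();print(s['tool_pos'],s['tcp_rot'],s['ft_force'],s['wrist_torque'],s['finger_gap'])
w=viewer.snapshot("wrist"); sc=viewer.snapshot("scene"); u,v=proj(viewer.get_calibration("scene"),[500,-144,80])[0].astype(int)
a=cv2.resize(sc[v-50:v+50,u-50:u+50],(400,400)); b=np.vstack([cv2.resize(w,(400,300)),np.zeros((100,400,3),np.uint8)])
cv2.imwrite("pics/c7.png",np.hstack([a,b])[:,:,::-1])
```

```text
[ 500.04075302 -143.85455697   84.37434118] [ 1.79983154e+02 -1.52486767e-02  2.24353228e+01] [-0.13427586 -0.11328275 -0.03877723] [ 0.02748635  0.01740331 -0.00938518] 42.67359450406314
```

View pics/c7.png

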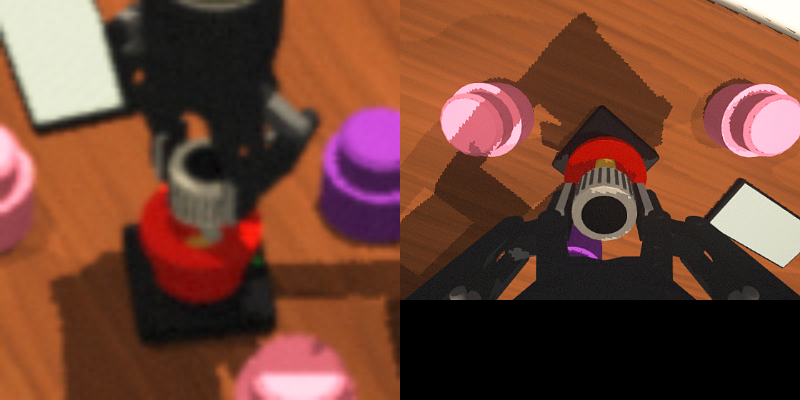

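The cap is coming up between the fingers, upright, with the wrist force near zero. Lift it the rest of the way and hold.

Emit:
carry_out --increments '[0,0,-0.015,0,0,0,-1,0,0,-0.04,0,0,0,-1,0,0,-0.07,0,0,0,-1,0,0,-0.1,0,0,0,-1,0,0,-0.13,0,0,0,-1,0,0,-0.155,0,0,0,-1,0,0,-0.17,0,0,0,-1,0,0,-0.17,0,0,0,-1,0,0,-0.17,0,0,0,-1,0,0,-0.17,0,0,0,-1]'

```text
time: 20.7
tool_pos: [499.5, -143.6, 151.5]
tcp_rot: [-180.0, 0.0, 22.4]
ft_force: [-0.6, -0.7, -0.8]
finger_gap: 42.9
grip_force: 46.5
```

Run:
```python
from h import *
s=sense();print(s['time'],s['tool_pos'],s['tcp_rot'],s['ft_force'],s['finger_gap'],s['grip_force'])
w=viewer.snapshot("wrist"); sc=viewer.snapshot("scene"); c=viewer.get_calibration("scene"); u,v=proj(c,[500,-144,110])[0].astype(int)
d=sc.copy()
cv2.polylines(d,[np.round(proj(c,ring(500,-144,140,22))).astype(np.int32)],True,(0,255,0),1)
a=cv2.resize(d[v-60:v+60,u-60:u+60],(400,400)); b=np.vstack([cv2.resize(w,(400,300)),np.zeros((100,400,3),np.uint8)])
cv2.imwrite("pics/c8.png",np.hstack([a,b])[:,:,::-1])
ys=[yellow(x) for x in(viewer.snapshot("top"),sc)]; cs=[viewer.get_calibration("top"),c]
for cc,y in zip(cs,ys): print(fit([cc],[blob(y,proj(cc,[478,190,50])[0])],38,(478,190),(SK,CR,[(34,-38),(34,0)])))
```

```text
20.7 [ 499.54572957 -143.61120002  151.48709612] [-1.79956638e+02  4.27996357e-02  2.24382351e+01] [-0.60002848 -0.67593507 -0.84083197] 42.85066028758791 46.514981389045715
(array([477.8, 191.7]), array([-0.  ,  0.01]), [(953, 986)])
(array([476.9, 188.2]), array([-0.,  0.]), [(1454, 1480)])
```

View pics/c8.png

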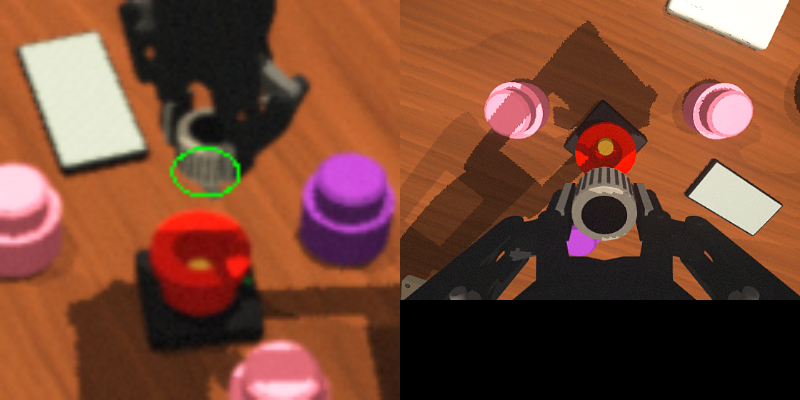

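```bash
python3 -c "
from bench import order
print(order.hand_in())"
```

```text
the job is handed in; nothing more can be done
None
```

I handed the job in after about 21 s on the robot's clock: the dust cover is nested on the spare, the cap unlocked clockwise from above (anticlockwise hit a stop), and the gripper holds it upright with its underside at about z = 140 mm (112 mm needed); no verdict was returned.

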